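# Rock the core out of the plaster mould

### The job

Swing the clear hood of the mould slowly all the way up onto its stop and leave it there. Then take the stuck wooden core by its upright grip and rock it from side to side, to the left and then to the right several times over, easing it up a little with each swing until it comes free; do not pull it straight out, for the plaster mould must not be lifted in its case. Finish still holding the core upright in the gripper, clear of the mould and a centimetre or two above its opening, and leave the three pieces of pottery alone.

Things in the scene. Friction and masses are not known exactly. Their poses are not given: they have to be found in the camera images.
- case: Fixed brown wooden mould case, 150 x 190 x 65 mm; the white mould inside is level with its rim. Origin: on the table, straight below the middle of the mould's opening (and of the seated core). x points level away from the robot (within about 20 degrees) to the hood's hinge, y left along the case's longer side, z up. It spans x -63 to +87 mm, y -95 to +95 mm.
- mould (a joint): How far the white plaster mould (122 x 164 x 50 mm, 2 kg) is lifted in its case, in m: 0 = lying down. Only its weight (about 20 N) holds it. The core is pinched by rubber strips: each resists sliding with 13 to 20 N, so a straight pull takes 26 to 40 N and lifts the mould; when the core is rocked the two strips work against each other and little lift is needed.
- mould_mouth (a point): Middle of the mould's opening, level with its rim, 65 mm above the table. The cavity is 63 mm (case x) by 78 mm (case y), 28 mm deep, with a flat hard floor. A springy black rubber strip on each wall facing case y sits 7 mm below the rim, 4 mm out from the wall, against the core. Axes as the case's.
- hood (a joint): Angle of the clear hood with dark wooden edges (155 x 190 x 68 mm, 0.35 kg, open underneath) over the mould, in rad: 0 closed, 1.7 fully up on its stop; starts at 0 to 0.3. The hinge line runs along case y through point hood_hinge; opening swings the near edge up and away from the robot. The stiff hinge (0.4 N m) holds it wherever it is left.
- hood_hinge (a point): Middle of the hood's hinge line, fixed on the case, at case x = 92 mm, height 67 mm.
- hood_bar (a point): Middle of the hood's handle: a round brass bar 12 mm thick, 120 mm long along case y, 45 mm in front of the hood's near face (39 mm free for a finger), on brackets 55 mm either side of the middle. Closed, it lies 200 mm nearer than the hinge line and 36 mm above it. It can turn between fingers that close along case x, so the gripper can point down through the whole swing.
- core_grip (a point): Grip point of the wooden core (0.15 to 0.3 kg), 62 mm above its underside, 34 mm above the rim when seated. The grip is upright dark wood, 56 mm long in x, 20 mm thick in y, reaching from 40 to 82 mm above the underside; take it across the 20 mm. Rock it about its x axis, leaning the top to +y and -y by 6 to 9 degrees (the cavity allows about 11). Axes as the case's when seated.
- core_foot (a point): Middle of the core's flat underside; axes as core_grip's. Below the grip the core is a pale beech block 56 mm (x) by 70 mm (y) by 40 mm high; its lower 28 mm start in the cavity, underside on the floor, so the first lean must tip it up over a lower edge. The rubber strips let go once it is about 21 mm up.
- lidded_pot: Bystander: small grey lidded pot with a pale green lid, 80 mm across, 67 mm high. Origin under its centre.
- tea_cup: Bystander: grey open cup, 72 mm across, 60 mm high. Origin under its centre.
- vase: Bystander: small round brown vase, 84 mm across, 85 mm high. Origin under its centre.

How it is judged:
By the outcome, as a careful person would: the job done as asked, in the order asked, and still so for the second after the job is handed in, while the arm keeps its last pose, push and grip.
It also fails if it takes over 67 s, if anything falls off the work surface, if the arm or the gripper's body presses on something with over 40 N, if the wrist force passes 120 N, or if a joint passes its speed limit or range.

### The arm

A 6-joint arm with a two-finger parallel gripper is mounted at the origin on the work surface. World frame = base frame: x ahead of the robot, y to its left, z up, the work surface at z = 0. Lengths are in m, angles in degrees, forces in N, time in s.
With the tool pointing down it reaches from about 0.3 to 0.875 m from the base axis. Payload 4.2 kg.
Tool frame: the origin (TCP) lies at the very end of the fingers, on their centre line; the grasp point (between the pads) lies 19 mm behind it; z points along the fingers, y is the line along which they close (so a half turn about z gives the same grasp; the last joint's range is limited). The gripper opens to 85 mm and grips with 20 to 120 N. Pads are 22 mm wide; open, the fingers measure 114 mm over their backs; the gripper's body (76 mm by 85 mm) begins 54 mm behind the grasp point. The pads swing forward as they close: fully open they stand 13 mm farther back than shut.
Start: joints at [-69.901, 18.312, 89.639, -0, 72.044, -1.146], TCP at [0.208, -0.536, 0.231] pointing down, gripper open.
Joint ranges: [-177.97, 177.97], [-48.28, 115.42], [12.27, 149.76], [-77.06, 257.06], [2.81, 150.46], [-146.56, 146.56]. Speed limits (degrees/s): [147.25, 147.25, 180, 180, 180, 180].

### API

Orientations are given as [roll, pitch, yaw] about the fixed x, y, z axes, in that order (R = Rz(yaw) Ry(pitch) Rx(roll)).
In Python, from rig import manip gives the robot as it stands.
- The arm moves only by the tool play_rows, never from a script. Its argument "targets" is a list of rows, each an object of numbers: "dx", "dy", "dz": the shift along the tool's x, y, z in m; "roll": the turn about the tool's z in degrees. In form: [{"dx": .., "dy": .., "dz": .., "roll": ..}, ...]. A call has exactly 8 rows; each row shifts and turns the commanded pose from where the row before left it, along the tool's axes as they then stand; what a row does not reach is not made up. A row lasts 1/12 s, in which the tool goes at most 41.7 mm and 7.16 degrees, less where a joint would pass 70% of its speed; a pose out of reach is approached as far as the arm can. A call with a gripper value outside its range is refused whole. "grip" is the finger opening in m, from 0 to 0.0854, set as the call begins (left out, the last holds). The fingers move at their own pace and stop on an object; "squeeze" is the grip in N (left out, the last holds). Time passes only in rows, so rows that do not move let the fingers close, or fill a call up. It gives the time, the measured TCP pose, the force, the opening and the grip force at its end, in the units of the state.
- manip.get_state(): the state, without advancing time (a new reading comes with each control period).
- manip.camera(name): name is "scene" or "top" or "wrist"; returns a dict with "img" (420x560x3 uint8, red, green, blue), "intrinsics" (3x3 intrinsics, pixels), "cam_to_world" (4x4, takes a point from camera to world coordinates). Camera axes: x right, y down, z forward; pixel columns grow to the right and rows downward; lengths in m; the calibration is good to about 2 mm. A picture is of the moment at which its call begins. There is no depth.
- manip.close_job(): hands the job in; it is judged then, once.
The state is a dict: "time_s": time; "joint_pos": joint angles; "joint_vel": joint speeds; "effort": joint torques, N m; "ee_pos": TCP position; "tool_rot": TCP orientation; "ft_force": force on the tool from outside, world axes, zero at the start; "ft_torque": the same for the moment, N m; "finger_gap": finger opening in m; "gripper_force": force on a finger pad.
Only numpy, scipy, OpenCV 4.12 (cv2) and the standard library are available. Lean on these libraries where they do the work, as an engineer would, in place of code of your own. Each camera call takes 0.05 s, during which the arm holds its last target. There are 200 camera calls.

## Working session

There is one attempt and no reset: what is moved stays moved. The work goes in short steps, Python scripts to look and compute and a tool call to move; the robot and the scene stay as the last step left them, time stands still between calls to the robot, and variables do not carry over. Pictures are saved under pics/ and viewed, at most 10 in all, crops included, and the job is handed in when it is done.

Besides the shell and the picture viewer there is one more tool, called after ">>>" as name([rows], argument=value, ...), one row to a line, values as JSON. play_rows: Moves the arm, as the interface text tells. Its arguments: {"type":"object","properties":{"targets":{"type":"array"},"grip":{"type":"number"},"squeeze":{"type":"number"}},"required":["targets"]}

```bash
mkdir -p pics; ls; python3 - <<'E'
from rig import manip
import cv2,json,numpy as np
s=manip.get_state();print(s)
for n in("scene","top"):
    c=manip.camera(n);cv2.imwrite(f"pics/{n}0.png",c["img"][:,:,::-1]);np.savez(f"pics/{n}0.npz",**c)
    print(n,np.round(c["intrinsics"],1).tolist(),np.round(c["cam_to_world"],3).tolist())
E
```

```text
pics
{'time_s': 0.0, 'joint_pos': array([-6.99004746e+01,  1.83500875e+01,  8.97061144e+01,  5.42832400e-04,
        7.20437224e+01, -1.14560458e+00]), 'joint_vel': array([-0.13615951,  0.01150422,  0.02228935,  0.01886518, -0.08959993,
        0.04632722]), 'effort': array([-2.34246952e-03, -4.15526426e+01, -2.34162104e+01, -2.58404662e-04,
        8.01256159e-03, -7.91370979e-06]), 'ee_pos': array([ 0.2081994 , -0.53547376,  0.23049981]), 'tool_rot': array([-1.79900106e+02, -2.51380652e-03,  2.12449599e+01]), 'ft_force': array([-0.34567901, -0.35998072,  0.31311854]), 'ft_torque': array([ 0.04534988, -0.04445684,  0.00873872]), 'gripper_force': 0.0, 'finger_gap': 0.08543785788496891}
scene [[516.3, 0.0, 278.5], [0.0, 516.3, 197.0], [0.0, 0.0, 1.0]] [[0.152, 0.699, -0.699, 1.509], [0.988, -0.107, 0.108, -0.099], [0.001, -0.707, -0.707, 0.993], [0.0, 0.0, 0.0, 1.0]]
top [[507.1, 0.0, 270.6], [0.0, 507.1, 197.2], [0.0, 0.0, 1.0]] [[-0.009, -0.991, 0.133, 0.454], [-1.0, 0.011, 0.01, 0.027], [-0.011, -0.133, -0.991, 1.197], [0.0, 0.0, 0.0, 1.0]]
```

View pics/scene0.png

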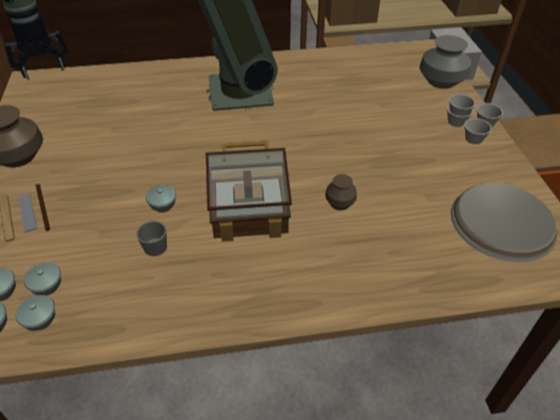

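View pics/top0.png

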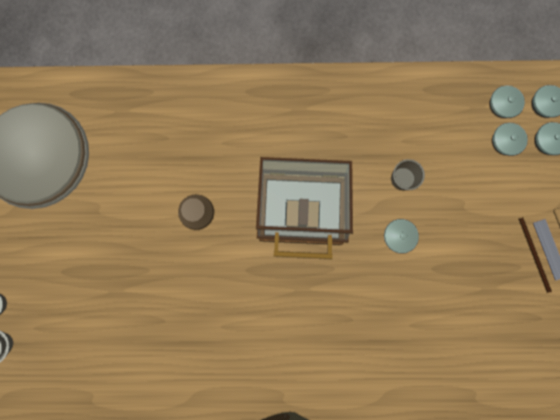

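The top view shows the case around (305,200), the brass bar from (275,254) to (331,259), the core at about (303,213), the vase at (196,212), the lidded pot at (402,236) and the cup at (408,175). Next is a zoom in both views.

```bash
python3 - <<'E'
import cv2,numpy as np
t=cv2.imread("pics/top0.png")[150:270,250:360];s=cv2.imread("pics/scene0.png")[135:245,195:300]
r=lambda a:cv2.resize(a,(400,440),interpolation=cv2.INTER_CUBIC)
cv2.imwrite("pics/z0.png",np.hstack([r(t),r(s)]))
for n,(y0,y1,x0,x1) in dict(top=(235,270,262,345),scene=(138,152,215,275)).items():
    im=cv2.imread(f"pics/{n}0.png");h=cv2.cvtColor(im,cv2.COLOR_BGR2HSV)[y0:y1,x0:x1]
    m=((h[...,0]>=15)&(h[...,0]<=28)&(h[...,1]>150)).astype(np.uint8)
    print(n,m.sum());print("\n".join("".join(".#"[v] for v in r) for r in m))
E
```

```text
top 349
..............##...................................................................
.............###...................................................##..............
.............####..................................................##..............
.............####.................................................###..............
............#####.................................................####.............
............#####.................................................####.............
.............####.................................................####.............
.............###..................................................#####............
.............###..................................................####.............
.............###..................................................####.............
.............###..................................................####.............
.............###..................................................###..............
.............###..................................................###..............

[... 2011 characters left out ...]
.............................
............................................................
..........................................###########.......
........................#.###########################.......
.........##.#####################################.###.......
.......###########################................##........
.......############................................##.......
........##.........................................##.......
........##.........................................##.......
........##..................................................
........##..................................................
........##..................................................
```

View pics/z0.png

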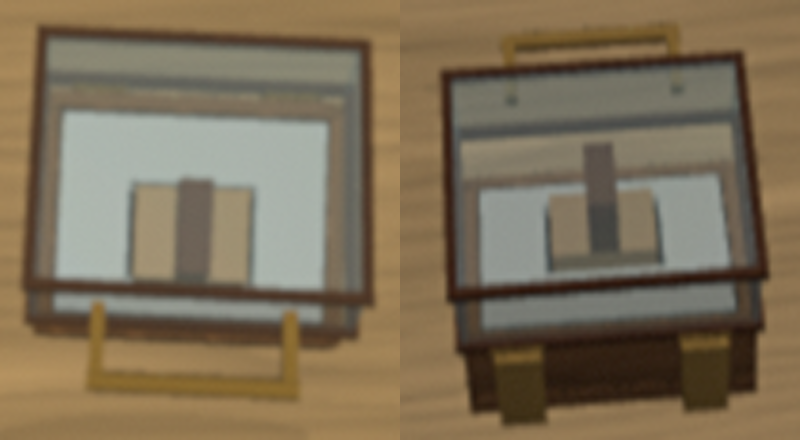

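```bash
cat > h.py <<'E'
import numpy as np
def load(n):
    d=np.load(n);return d["intrinsics"],d["cam_to_world"]
def ray(c,p):
    K,T=c;d=T[:3,:3]@np.linalg.inv(K)@[p[0],p[1],1];return T[:3,3],d/np.linalg.norm(d)
def plane(c,p,z):
    o,d=ray(c,p);return o+d*(z-o[2])/d[2]
def tri(c1,p1,c2,p2):
    (a,u),(b,v)=ray(c1,p1),ray(c2,p2)
    s=np.linalg.lstsq(np.c_[u,-v],b-a,rcond=None)[0];P,Q=a+s[0]*u,b+s[1]*v
    return (P+Q)/2,np.linalg.norm(P-Q)
E
python3 - <<'E'
from h import *
np.set_printoptions(precision=4,suppress=True)
t,s=load("pics/top0.npz"),load("pics/scene0.npz")
zt=lambda x,y:(250+x/3.636-.5,150+y/3.667-.5)
zs=lambda x,y:(195+(x-400)/3.81-.5,135+y/4-.5)
# scene left = -y side? 
print("bar L(+y)",tri(t,(275.2,253.7),s,(267,142.6)),"R",tri(t,(331,257.0),s,(222.5,145.5)))
print("grip top",tri(t,zt(195,228),s,zs(599,175)),plane(t,zt(195,228),.119),plane(s,zs(599,175),.119))
print("grip far/near top view",plane(t,zt(197,180),.119),plane(t,zt(194,275),.119))
print("block top view",[plane(t,zt(*p),.077) for p in((133,184),(254,188))])
print("mould far corners",[plane(t,zt(*p),.065) for p in((62,110),(330,122))],[plane(s,zs(*p),.065) for p in((481,330),(736,310),(478,187),(720,173))])
print("vase,pot,cup",plane(t,(196,212),.05),plane(t,(402,236),.05),plane(t,(408,175),.05))
E
```

```text
bar L(+y) (array([0.478 , 0.0299, 0.1515]), np.float64(0.0019090046052813712)) R (array([ 0.4702, -0.0843,  0.1498]), np.float64(0.0019883169581893295))
grip top (array([ 0.5674, -0.0323,  0.1172]), np.float64(0.001178115792125715)) [ 0.5672 -0.0316  0.119 ] [ 0.5693 -0.033   0.119 ]
grip far/near top view [ 0.5954 -0.0333  0.119 ] [ 0.5398 -0.0305  0.119 ]
block top view [array([0.5989, 0.0036, 0.077 ]), array([ 0.5956, -0.0704,  0.077 ])]
mould far corners [array([0.6469, 0.0469, 0.065 ]), array([ 0.6376, -0.1194,  0.065 ])] [array([ 0.6381, -0.1189,  0.065 ]), array([0.6462, 0.0455, 0.065 ]), array([ 0.5101, -0.1124,  0.065 ]), array([0.5218, 0.0541, 0.065 ])]
vase,pot,cup [0.5763 0.2084 0.05  ] [ 0.5171 -0.2569  0.05  ] [ 0.6563 -0.2767  0.05  ]
```

Estimates so far:
- **Case:** origin about (0.568, -0.032), yaw about -3.2°.
- **Bar:** middle at (0.474, -0.027, 0.151), radius 0.204 m against the given 0.203 m.
- **Hood:** angle about 0.24 rad.

These fit the given sizes, so I'm moving to above the bar.

>>> play_rows([
  {"dx":0.01,"dy":-0.008},
  {"dx":0.018,"dy":-0.016},
  {"dx":0.02,"dy":-0.018},
  {"dx":0.02,"dy":-0.018},
  {"dx":0.02,"dy":-0.018},
  {"dx":0.02,"dy":-0.018},
  {"dx":0.02,"dy":-0.018},
  {"dx":0.02,"dy":-0.018},
], grip=0.06)

```text
invalid input
```

>>> play_rows([
  {"dx":0.02,"dy":-0.018},
  {"dx":0.02,"dy":-0.018},
  {"dx":0.02,"dy":-0.018},
  {"dx":0.02,"dy":-0.018},
  {"dx":0.02,"dy":-0.018},
  {"dx":0.02,"dy":-0.018},
  {"dx":0.02,"dy":-0.018},
  {"dx":0.02,"dy":-0.018},
])

```text
invalid input
```

>>> play_rows([
  {"dx":0.02,"dy":-0.018},
  {"dx":0.02,"dy":-0.018},
  {"dx":0.02,"dy":-0.016},
  {"dx":0.02,"dy":-0.016},
  {"dx":0.02,"dy":-0.015},
  {"dx":0.014,"dy":-0.011},
  {"dx":0.01,"dy":-0.005,"roll":-1.6},
  {"roll":-4},
])

```text
invalid input
```

>>> play_rows([
  {"roll":-5},
  {"roll":-5},
  {"roll":-5},
  {"roll":-5},
  {"roll":-5},
  {"roll":-5},
  {"roll":-5},
  {"roll":-5},
])

```text
invalid input
```

>>> play_rows([
  {"roll":-5},
  {"roll":-5},
  {"roll":-5},
  {"roll":-3},
  {"roll":-2},
  {},
  {},
  {},
])

```text
invalid input
```

```bash
python3 - <<'E'
from rig import manip
import cv2,numpy as np
from h import *
s=manip.get_state();print(s["time_s"],s["ee_pos"],s["tool_rot"],s["joint_pos"],s["ft_force"])
c=manip.camera("wrist");cv2.imwrite("pics/w1.png",c["img"][:,:,::-1]);np.savez("pics/w1.npz",**c)
print(c["intrinsics"],c["cam_to_world"].round(3))
E
```

```text
0.1 [ 0.20820375 -0.53553314  0.23058457] [-1.79910451e+02 -9.59875526e-04  2.12454347e+01] [-6.99013550e+01  1.83470219e+01  8.96981392e+01 -8.75175598e-04
  7.20443895e+01 -1.14651998e+00] [ 0.0907755  -0.14449466 -0.20277167]
[[307.86689457   0.         277.40709089]
 [  0.         307.86689457 218.11151591]
 [  0.           0.           1.        ]] [[ 0.362 -0.9   -0.241  0.271]
 [-0.932 -0.35  -0.092 -0.512]
 [-0.001  0.258 -0.966  0.373]
 [ 0.     0.     0.     1.   ]]
```

View pics/w1.png

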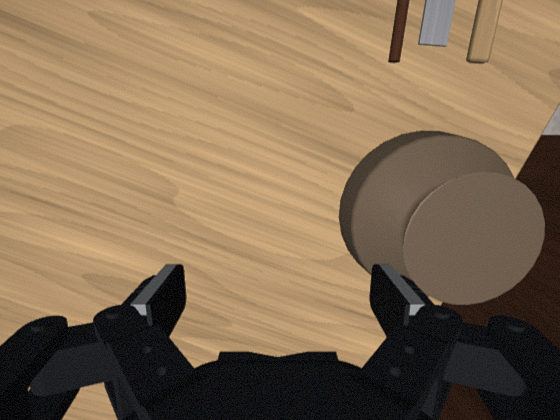

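Every row was refused: each one needs all four keys. The wrist view shows only a big brown jar at about (450,220), off my path. Resending.

>>> play_rows([
  {"dx":0.01,"dy":-0.008,"dz":0,"roll":0},
  {"dx":0.018,"dy":-0.016,"dz":0,"roll":0},
  {"dx":0.02,"dy":-0.018,"dz":0,"roll":0},
  {"dx":0.02,"dy":-0.018,"dz":0,"roll":0},
  {"dx":0.02,"dy":-0.018,"dz":0,"roll":0},
  {"dx":0.02,"dy":-0.018,"dz":0,"roll":0},
  {"dx":0.02,"dy":-0.018,"dz":0,"roll":0},
  {"dx":0.02,"dy":-0.018,"dz":0,"roll":0},
], grip=0.06)

```text
time_s: 0.82
ee_pos: [0.2989, -0.357, 0.2312]
tool_rot: [-180.0, -0.0, 21.2]
ft_force: [0.2, -0.4, 0.3]
finger_gap: 0.0598
gripper_force: 0.0
```

>>> play_rows([
  {"dx":0.02,"dy":-0.018,"dz":0,"roll":0},
  {"dx":0.02,"dy":-0.018,"dz":0,"roll":0},
  {"dx":0.02,"dy":-0.018,"dz":0,"roll":0},
  {"dx":0.02,"dy":-0.018,"dz":0,"roll":0},
  {"dx":0.02,"dy":-0.018,"dz":0,"roll":0},
  {"dx":0.02,"dy":-0.018,"dz":0,"roll":0},
  {"dx":0.02,"dy":-0.018,"dz":0,"roll":0},
  {"dx":0.02,"dy":-0.018,"dz":0,"roll":0},
])

```text
time_s: 1.48
ee_pos: [0.3953, -0.1649, 0.2313]
tool_rot: [-180.0, -0.0, 21.3]
ft_force: [-0.0, 0.1, 0.1]
finger_gap: 0.06
gripper_force: 0.0
```

>>> play_rows([
  {"dx":0.02,"dy":-0.018,"dz":0,"roll":0},
  {"dx":0.02,"dy":-0.016,"dz":0,"roll":0},
  {"dx":0.02,"dy":-0.016,"dz":0,"roll":0},
  {"dx":0.02,"dy":-0.014,"dz":0,"roll":0},
  {"dx":0.014,"dy":-0.012,"dz":0,"roll":0},
  {"dx":0.01,"dy":-0.008,"dz":0,"roll":0},
  {"dx":0,"dy":0,"dz":0,"roll":-2},
  {"dx":0,"dy":0,"dz":0,"roll":-4},
])

```text
time_s: 2.15
ee_pos: [0.4615, -0.0495, 0.2311]
tool_rot: [-180.0, 0.0, 27.5]
ft_force: [-0.3, 0.0, -0.0]
finger_gap: 0.06
gripper_force: 0.0
```

>>> play_rows([
  {"dx":0,"dy":0,"dz":0,"roll":-5},
  {"dx":0,"dy":0,"dz":0,"roll":-5},
  {"dx":0,"dy":0,"dz":0,"roll":-5},
  {"dx":0,"dy":0,"dz":0,"roll":-5},
  {"dx":0,"dy":0,"dz":0,"roll":-5},
  {"dx":0,"dy":0,"dz":0,"roll":-5},
  {"dx":0,"dy":0,"dz":0,"roll":-5},
  {"dx":0,"dy":0,"dz":0,"roll":-5},
])

```text
time_s: 2.82
ee_pos: [0.4612, -0.0504, 0.2312]
tool_rot: [-180.0, -0.0, 67.5]
ft_force: [0.0, 0.0, 1.0]
finger_gap: 0.0599
gripper_force: 0.0
```

>>> play_rows([
  {"dx":0,"dy":0,"dz":0,"roll":-5},
  {"dx":0,"dy":0,"dz":0,"roll":-5},
  {"dx":0,"dy":0,"dz":0,"roll":-5},
  {"dx":0,"dy":0,"dz":0,"roll":-3},
  {"dx":0,"dy":0,"dz":0,"roll":-1.6},
  {"dx":0,"dy":0,"dz":0,"roll":0},
  {"dx":0,"dy":0,"dz":0,"roll":0},
  {"dx":0,"dy":0,"dz":0,"roll":0},
])

```text
time_s: 3.48
ee_pos: [0.4616, -0.0508, 0.2313]
tool_rot: [-180.0, -0.0, 86.8]
ft_force: [0.3, 0.2, 0.0]
finger_gap: 0.0601
gripper_force: 0.0
```

```bash
python3 - <<'E'
from rig import manip
import cv2,numpy as np
from h import *
s=manip.get_state();print(s["time_s"],s["ee_pos"],s["tool_rot"],s["joint_pos"],s["ft_force"])
c=manip.camera("wrist");cv2.imwrite("pics/w2.png",c["img"][:,:,::-1]);np.savez("pics/w2.npz",**c)
print(c["cam_to_world"].round(3))
K,T=c["intrinsics"],c["cam_to_world"]
for P in([.478,.0299,.151],[.470,-.0843,.151],[.474,-.027,.151],[.568,-.032,.119]):
    q=K@T[:3,:3].T@(np.array(P)-T[:3,3]);print(q[:2]/q[2])
E
```

```text
3.4833 [ 0.461572   -0.05075373  0.23126364] [-1.79987774e+02 -2.47449160e-03  8.68228986e+01] [-7.69508500e+00  8.31190117e+00  1.03194519e+02  1.61614356e-03
  6.85059624e+01 -4.51857616e+00] [0.27510293 0.2168458  0.0078553 ]
[[ 0.998 -0.054 -0.014  0.467]
 [-0.056 -0.964 -0.258  0.015]
 [ 0.001  0.259 -0.966  0.373]
 [ 0.     0.     0.     1.   ]]
[292.57402857 112.22486244]
[288.61731832 266.7993576 ]
[290.45371983 194.31274946]
[401.81644208 186.95243896]
```

View pics/w2.png

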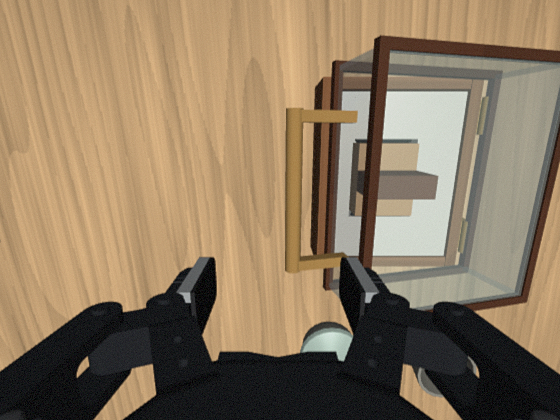

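The bar runs from (294,108) to (292,272) in the wrist view, about 2 mm off the estimate. Aligning, narrowing the fingers to 32 mm so the far one fits in front of the hood, going down and closing.

>>> play_rows([
  {"dx":0.006,"dy":0.003,"dz":0,"roll":0},
  {"dx":0.008,"dy":0.004,"dz":0,"roll":0},
  {"dx":0.007,"dy":0.0035,"dz":0,"roll":0},
  {"dx":0.004,"dy":0.002,"dz":0.004,"roll":0},
  {"dx":0,"dy":0,"dz":0.01,"roll":0},
  {"dx":0,"dy":0,"dz":0.012,"roll":0},
  {"dx":0,"dy":0,"dz":0.012,"roll":0},
  {"dx":0,"dy":0,"dz":0.012,"roll":0},
], grip=0.032, squeeze=30)

```text
time_s: 4.2
ee_pos: [0.4753, -0.0267, 0.1798]
tool_rot: [-179.9, 0.0, 86.9]
ft_force: [-0.5, 0.6, -0.7]
finger_gap: 0.0321
gripper_force: 0.0
```

>>> play_rows([
  {"dx":0,"dy":0,"dz":0.01,"roll":0},
  {"dx":0,"dy":0,"dz":0.01,"roll":0},
  {"dx":0,"dy":0,"dz":0.009,"roll":0},
  {"dx":0,"dy":0,"dz":0.008,"roll":0},
  {"dx":0,"dy":0,"dz":0.005,"roll":0},
  {"dx":0,"dy":0,"dz":0.003,"roll":0},
  {"dx":0,"dy":0,"dz":0,"roll":0},
  {"dx":0,"dy":0,"dz":0,"roll":0},
])

```text
time_s: 4.87
ee_pos: [0.476, -0.0269, 0.1365]
tool_rot: [180.0, 0.0, 86.8]
ft_force: [-1.1, 0.2, 0.1]
finger_gap: 0.0319
gripper_force: 0.0
```

>>> play_rows([
  {"dx":0,"dy":0,"dz":0,"roll":0},
  {"dx":0,"dy":0,"dz":0,"roll":0},
  {"dx":0,"dy":0,"dz":0,"roll":0},
  {"dx":0,"dy":0,"dz":0,"roll":0},
  {"dx":0,"dy":0,"dz":0,"roll":0},
  {"dx":0,"dy":0,"dz":0,"roll":0},
  {"dx":0,"dy":0,"dz":0,"roll":0},
  {"dx":0,"dy":0,"dz":0,"roll":0},
], grip=0.0)

```text
time_s: 5.53
ee_pos: [0.4742, -0.0267, 0.1363]
tool_rot: [-179.8, 0.0, 86.9]
ft_force: [-5.6, 0.0, 3.8]
finger_gap: 0.0106
gripper_force: 30.2
```

```bash
python3 - <<'E'
import numpy as np
# swing rows: bar about hinge (case x,z); tool dy=+case x, dz=down
R=.2032;a=np.radians(np.linspace(24.2,107.6,11))
x=-R*np.cos(a);z=R*np.sin(a)
print("per-row mm (8 rows) dy,dz:");print(np.c_[np.diff(x),-np.diff(z)]*1000/8)
E
```

```text
per-row mm (8 rows) dy,dz:
[[ 1.75524114 -3.25031714]
 [ 2.20812776 -2.96135185]
 [ 2.61431145 -2.60975259]
 [ 2.96520125 -2.20295586]
 [ 3.25337566 -1.74956559]
 [ 3.47273968 -1.2591712 ]
 [ 3.61865364 -0.74214475]
 [ 3.68803139 -0.2094216 ]
 [ 3.67940558  0.32773092]
 [ 3.59295863  0.85795177]]
```

>>> play_rows([
  {"dx":0,"dy":0.0018,"dz":-0.0033,"roll":0},
  {"dx":0,"dy":0.0018,"dz":-0.0033,"roll":0},
  {"dx":0,"dy":0.0018,"dz":-0.0033,"roll":0},
  {"dx":0,"dy":0.0018,"dz":-0.0033,"roll":0},
  {"dx":0,"dy":0.0018,"dz":-0.0032,"roll":0},
  {"dx":0,"dy":0.0018,"dz":-0.0032,"roll":0},
  {"dx":0,"dy":0.0018,"dz":-0.0032,"roll":0},
  {"dx":0,"dy":0.0018,"dz":-0.0032,"roll":0},
])

```text
time_s: 6.2
ee_pos: [0.4872, -0.0275, 0.1615]
tool_rot: [-179.6, 0.0, 86.9]
ft_force: [-7.2, 0.2, -0.9]
finger_gap: 0.0105
gripper_force: 29.5
```

```bash
python3 - <<'E'
from rig import manip
import cv2,numpy as np
c=manip.camera("wrist");t=manip.camera("scene");cv2.imwrite("pics/w3.png",np.hstack([cv2.resize(c["img"],(400,300)),cv2.resize(t["img"][90:250,160:340],(400,300))])[:,:,::-1])
E
```

```text
(no output)
```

View pics/w3.png

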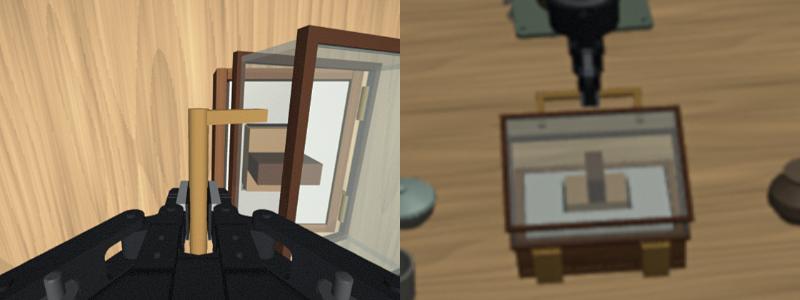

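The bar is held between the pads and the hood follows (its near edge has risen in both views). Continuing the arc.

>>> play_rows([
  {"dx":0,"dy":0.0022,"dz":-0.003,"roll":0},
  {"dx":0,"dy":0.0022,"dz":-0.003,"roll":0},
  {"dx":0,"dy":0.0022,"dz":-0.003,"roll":0},
  {"dx":0,"dy":0.0022,"dz":-0.003,"roll":0},
  {"dx":0,"dy":0.0022,"dz":-0.003,"roll":0},
  {"dx":0,"dy":0.0022,"dz":-0.003,"roll":0},
  {"dx":0,"dy":0.0022,"dz":-0.003,"roll":0},
  {"dx":0,"dy":0.0022,"dz":-0.0028,"roll":0},
])

```text
time_s: 6.97
ee_pos: [0.5042, -0.0284, 0.1857]
tool_rot: [-179.5, 0.0, 86.8]
ft_force: [-10.1, -0.1, 3.2]
finger_gap: 0.0106
gripper_force: 29.5
```

>>> play_rows([
  {"dx":0,"dy":0.0026,"dz":-0.0026,"roll":0},
  {"dx":0,"dy":0.0026,"dz":-0.0026,"roll":0},
  {"dx":0,"dy":0.0026,"dz":-0.0026,"roll":0},
  {"dx":0,"dy":0.0026,"dz":-0.0026,"roll":0},
  {"dx":0,"dy":0.0026,"dz":-0.0026,"roll":0},
  {"dx":0,"dy":0.0026,"dz":-0.0026,"roll":0},
  {"dx":0,"dy":0.0026,"dz":-0.0026,"roll":0},
  {"dx":0,"dy":0.0027,"dz":-0.0026,"roll":0},
])

```text
time_s: 7.63
ee_pos: [0.5247, -0.0296, 0.2073]
tool_rot: [-179.5, 0.0, 86.8]
ft_force: [-12.2, 0.7, 7.3]
finger_gap: 0.0106
gripper_force: 29.4
```

>>> play_rows([
  {"dx":0,"dy":0.003,"dz":-0.0022,"roll":0},
  {"dx":0,"dy":0.003,"dz":-0.0022,"roll":0},
  {"dx":0,"dy":0.003,"dz":-0.0022,"roll":0},
  {"dx":0,"dy":0.003,"dz":-0.0022,"roll":0},
  {"dx":0,"dy":0.003,"dz":-0.0022,"roll":0},
  {"dx":0,"dy":0.003,"dz":-0.0022,"roll":0},
  {"dx":0,"dy":0.003,"dz":-0.0022,"roll":0},
  {"dx":0,"dy":0.0028,"dz":-0.0022,"roll":0},
])

```text
time_s: 8.3
ee_pos: [0.5489, -0.0309, 0.2265]
tool_rot: [-179.6, 0.0, 86.8]
ft_force: [-13.0, 0.9, 15.1]
finger_gap: 0.011
gripper_force: 29.6
```

>>> play_rows([
  {"dx":0,"dy":0.0032,"dz":-0.0018,"roll":0},
  {"dx":0,"dy":0.0032,"dz":-0.0018,"roll":0},
  {"dx":0,"dy":0.0032,"dz":-0.0018,"roll":0},
  {"dx":0,"dy":0.0032,"dz":-0.0018,"roll":0},
  {"dx":0,"dy":0.0033,"dz":-0.0017,"roll":0},
  {"dx":0,"dy":0.0033,"dz":-0.0017,"roll":0},
  {"dx":0,"dy":0.0033,"dz":-0.0017,"roll":0},
  {"dx":0,"dy":0.0033,"dz":-0.0017,"roll":0},
])

```text
time_s: 8.97
ee_pos: [0.5771, -0.0325, 0.2409]
tool_rot: [-179.9, 0.0, 86.8]
ft_force: [-8.4, 0.9, 11.7]
finger_gap: 0.0106
gripper_force: 30.7
```

>>> play_rows([
  {"dx":0,"dy":0.0034,"dz":-0.0013,"roll":0},
  {"dx":0,"dy":0.0034,"dz":-0.0013,"roll":0},
  {"dx":0,"dy":0.0035,"dz":-0.0013,"roll":0},
  {"dx":0,"dy":0.0035,"dz":-0.0013,"roll":0},
  {"dx":0,"dy":0.0035,"dz":-0.0012,"roll":0},
  {"dx":0,"dy":0.0035,"dz":-0.0012,"roll":0},
  {"dx":0,"dy":0.0035,"dz":-0.0012,"roll":0},
  {"dx":0,"dy":0.0035,"dz":-0.0012,"roll":0},
])

```text
time_s: 9.63
ee_pos: [0.6057, -0.034, 0.2505]
tool_rot: [180.0, 0.0, 86.8]
ft_force: [-5.4, 0.1, 6.3]
finger_gap: 0.0105
gripper_force: 30.7
```

>>> play_rows([
  {"dx":0,"dy":0.0036,"dz":-0.0009,"roll":0},
  {"dx":0,"dy":0.0036,"dz":-0.0009,"roll":0},
  {"dx":0,"dy":0.0036,"dz":-0.0008,"roll":0},
  {"dx":0,"dy":0.0036,"dz":-0.0008,"roll":0},
  {"dx":0,"dy":0.0036,"dz":-0.0007,"roll":0},
  {"dx":0,"dy":0.0036,"dz":-0.0007,"roll":0},
  {"dx":0,"dy":0.0037,"dz":-0.0006,"roll":0},
  {"dx":0,"dy":0.0037,"dz":-0.0006,"roll":0},
])

```text
time_s: 10.3
ee_pos: [0.6353, -0.0357, 0.2554]
tool_rot: [180.0, 0.0, 86.8]
ft_force: [-4.0, -0.9, 4.3]
finger_gap: 0.0107
gripper_force: 31.2
```

>>> play_rows([
  {"dx":0,"dy":0.0037,"dz":-0.0004,"roll":0},
  {"dx":0,"dy":0.0037,"dz":-0.0004,"roll":0},
  {"dx":0,"dy":0.0037,"dz":-0.0003,"roll":0},
  {"dx":0,"dy":0.0037,"dz":-0.0002,"roll":0},
  {"dx":0,"dy":0.0037,"dz":-0.0002,"roll":0},
  {"dx":0,"dy":0.0037,"dz":-0.0001,"roll":0},
  {"dx":0,"dy":0.0037,"dz":0,"roll":0},
  {"dx":0,"dy":0.0037,"dz":0,"roll":0},
])

```text
time_s: 10.97
ee_pos: [0.6649, -0.0373, 0.256]
tool_rot: [-180.0, 0.0, 86.8]
ft_force: [-3.1, -1.1, 3.8]
finger_gap: 0.0108
gripper_force: 31.7
```

>>> play_rows([
  {"dx":0,"dy":0.0037,"dz":0.0001,"roll":0},
  {"dx":0,"dy":0.0037,"dz":0.0002,"roll":0},
  {"dx":0,"dy":0.0037,"dz":0.0002,"roll":0},
  {"dx":0,"dy":0.0037,"dz":0.0003,"roll":0},
  {"dx":0,"dy":0.0037,"dz":0.0004,"roll":0},
  {"dx":0,"dy":0.0037,"dz":0.0004,"roll":0},
  {"dx":0,"dy":0.0037,"dz":0.0005,"roll":0},
  {"dx":0,"dy":0.0037,"dz":0.0006,"roll":0},
])

```text
time_s: 11.63
ee_pos: [0.6946, -0.039, 0.2534]
tool_rot: [180.0, 0.0, 86.8]
ft_force: [-2.8, -1.5, 2.9]
finger_gap: 0.0107
gripper_force: 31.2
```

>>> play_rows([
  {"dx":0,"dy":0.003,"dz":0.0006,"roll":0},
  {"dx":0,"dy":0.003,"dz":0.0007,"roll":0},
  {"dx":0,"dy":0.003,"dz":0.0007,"roll":0},
  {"dx":0,"dy":0.003,"dz":0.0007,"roll":0},
  {"dx":0,"dy":0.003,"dz":0.0008,"roll":0},
  {"dx":0,"dy":0.003,"dz":0.0008,"roll":0},
  {"dx":0,"dy":0.003,"dz":0.0008,"roll":0},
  {"dx":0,"dy":0.002,"dz":0.0006,"roll":0},
])

```text
time_s: 12.3
ee_pos: [0.7174, -0.0402, 0.2474]
tool_rot: [-180.0, 0.0, 86.8]
ft_force: [-1.7, -0.8, 1.2]
finger_gap: 0.0107
gripper_force: 31.6
```

>>> play_rows([
  {"dx":0,"dy":0.001,"dz":0.0003,"roll":0},
  {"dx":0,"dy":0.001,"dz":0.0003,"roll":0},
  {"dx":0,"dy":0.001,"dz":0.0003,"roll":0},
  {"dx":0,"dy":0.001,"dz":0.0003,"roll":0},
  {"dx":0,"dy":0.001,"dz":0.0003,"roll":0},
  {"dx":0,"dy":0.001,"dz":0.0003,"roll":0},
  {"dx":0,"dy":0,"dz":0,"roll":0},
  {"dx":0,"dy":0,"dz":0,"roll":0},
])

```text
time_s: 12.97
ee_pos: [0.7207, -0.0404, 0.2466]
tool_rot: [-179.7, 0.0, 86.8]
ft_force: [-9.4, -1.2, 5.6]
finger_gap: 0.011
gripper_force: 31.9
```

Commanded past the stop, the tool stayed at x = 0.7207 with -9 N: the hood is on its stop. A small extra nudge, then release and rise.

>>> play_rows([
  {"dx":0,"dy":0.001,"dz":0.0003,"roll":0},
  {"dx":0,"dy":0.001,"dz":0.0003,"roll":0},
  {"dx":0,"dy":0.001,"dz":0.0003,"roll":0},
  {"dx":0,"dy":0,"dz":0,"roll":0},
  {"dx":0,"dy":0,"dz":0,"roll":0},
  {"dx":0,"dy":0,"dz":0,"roll":0},
  {"dx":0,"dy":0,"dz":0,"roll":0},
  {"dx":0,"dy":0,"dz":0,"roll":0},
])

```text
time_s: 13.63
ee_pos: [0.7207, -0.0404, 0.2465]
tool_rot: [-179.3, 0.0, 86.8]
ft_force: [-18.0, -0.9, 11.1]
finger_gap: 0.0108
gripper_force: 32.4
```

>>> play_rows([
  {"dx":0,"dy":0,"dz":0,"roll":0},
  {"dx":0,"dy":0,"dz":0,"roll":0},
  {"dx":0,"dy":0,"dz":0,"roll":0},
  {"dx":0,"dy":0,"dz":0,"roll":0},
  {"dx":0,"dy":0,"dz":-0.005,"roll":0},
  {"dx":0,"dy":0,"dz":-0.01,"roll":0},
  {"dx":0,"dy":0,"dz":-0.015,"roll":0},
  {"dx":0,"dy":0,"dz":-0.015,"roll":0},
], grip=0.034)

```text
time_s: 14.3
ee_pos: [0.7263, -0.0406, 0.291]
tool_rot: [180.0, -0.0, 86.8]
ft_force: [-0.1, 0.3, 0.2]
finger_gap: 0.0341
gripper_force: 0.0
```

>>> play_rows([
  {"dx":0,"dy":-0.002,"dz":-0.01,"roll":0},
  {"dx":0,"dy":-0.015,"dz":0,"roll":0},
  {"dx":0,"dy":-0.022,"dz":0,"roll":0},
  {"dx":0,"dy":-0.025,"dz":0,"roll":0},
  {"dx":0,"dy":-0.025,"dz":0,"roll":0},
  {"dx":0,"dy":-0.025,"dz":0,"roll":0},
  {"dx":0,"dy":-0.025,"dz":0,"roll":0},
  {"dx":0,"dy":-0.015,"dz":0,"roll":0},
])

```text
time_s: 14.97
ee_pos: [0.57, -0.0319, 0.3011]
tool_rot: [180.0, -0.0, 86.8]
ft_force: [0.2, -0.0, -0.1]
finger_gap: 0.0342
gripper_force: 0.0
```

>>> play_rows([
  {"dx":0,"dy":0,"dz":0,"roll":4},
  {"dx":0,"dy":0,"dz":0,"roll":6},
  {"dx":0,"dy":0,"dz":0,"roll":6},
  {"dx":0,"dy":0,"dz":0,"roll":6},
  {"dx":0,"dy":0,"dz":0,"roll":6},
  {"dx":0,"dy":0,"dz":0,"roll":6},
  {"dx":0,"dy":0,"dz":0,"roll":6},
  {"dx":0,"dy":0,"dz":0,"roll":6},
])

```text
time_s: 15.63
ee_pos: [0.5725, -0.0321, 0.3008]
tool_rot: [179.9, -0.1, 40.6]
ft_force: [-1.3, 0.2, 0.2]
finger_gap: 0.0341
gripper_force: 0.0
```

>>> play_rows([
  {"dx":0,"dy":0,"dz":0,"roll":6},
  {"dx":0,"dy":0,"dz":0,"roll":6},
  {"dx":0,"dy":0,"dz":0,"roll":6},
  {"dx":0,"dy":0,"dz":0,"roll":6},
  {"dx":0,"dy":0,"dz":0,"roll":6},
  {"dx":0,"dy":0,"dz":0,"roll":6},
  {"dx":0,"dy":0,"dz":0,"roll":5},
  {"dx":0,"dy":0,"dz":0,"roll":3},
], grip=0.05)

```text
time_s: 16.3
ee_pos: [0.5725, -0.0321, 0.3008]
tool_rot: [180.0, -0.1, -3.4]
ft_force: [0.7, 0.7, -0.8]
finger_gap: 0.0499
gripper_force: 0.0
```

```bash
python3 - <<'E'
from rig import manip
import cv2,numpy as np
s=manip.get_state();print(s["time_s"],s["ee_pos"],s["tool_rot"],s["joint_pos"],s["ft_force"])
c=manip.camera("wrist");np.savez("pics/w4.npz",**c);t=manip.camera("scene");np.savez("pics/s4.npz",**t)
cv2.imwrite("pics/w4.png",np.hstack([cv2.resize(c["img"],(400,300)),cv2.resize(t["img"][90:250,140:353],(400,300))])[:,:,::-1])
K,T=c["intrinsics"],c["cam_to_world"];print(T.round(3))
q=K@T[:3,:3].T@(np.array([.568,-.032,.119])-T[:3,3]);print("pred grip top",q[:2]/q[2]*400/560)
E
```

```text
16.3 [ 0.57246144 -0.03213213  0.3007958 ] [ 1.79998695e+02 -6.85598570e-02 -3.37159804e+00] [-4.36182684e+00  1.61715355e+01  8.27533680e+01 -1.21788213e-04
  8.10065243e+01  8.90097910e+01] [ 0.67088908  0.74083129 -0.77554808]
[[-0.059 -0.965 -0.256  0.639]
 [-0.998  0.057  0.015 -0.035]
 [ 0.     0.257 -0.966  0.443]
 [ 0.     0.     0.     1.   ]]
pred grip top [198.64730322 146.09692864]
```

View pics/w4.png

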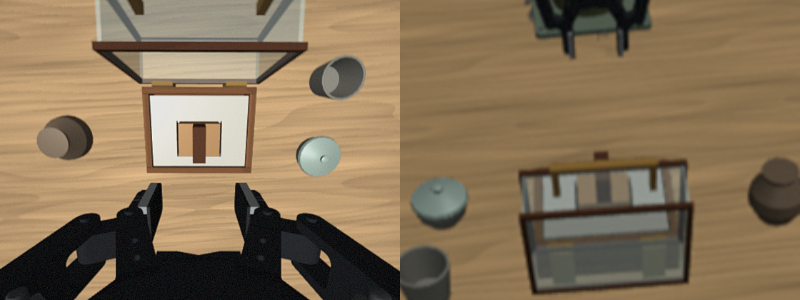

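The hood stands fully up and stays; the grip is at about (199,144), predicted (199,146). Refining from the full-resolution wrist picture.

```bash
python3 - <<'E'
import cv2
from h import *
d=np.load("pics/w4.npz");im=d["img"][155:245,235:325];g=im.max(2)
m=((g<100)).astype(np.uint8)
for r in range(0,90,3):print("".join(".#"[v] for v in m[r]))
c=load("pics/w4.npz")
E
```

```text
..........................................................................................
..........................................................................................
..........................................................................................
..........................................................................................
..........................................................................................
............#.............................................................................
............##......................################.....................##...............
............##.....................##################.....................#...............
............##.....................##################....................##...............
.............#.....................####.############.....................##...............
.............##....................#################.....................##...............
.............##.....................#############.##.....................##...............
........
[... 929 characters left out ...]
........#################......................................
...................................#################......................................
....................................################......................................
..........................................................................................
##########################################################################################
..........................................................................................
..........................................................................................
..........................................................................................
```

```bash
python3 - <<'E'
from h import *
c=load("pics/w4.npz")
print("near edge",plane(c,(278.5,230),.119),"far if top",plane(c,(279,172),.119),"far if base",plane(c,(279,172),.077))
print("sides",plane(c,(269.7,200),.119),plane(c,(287.3,200),.119), "block y",plane(c,(249,200),.077),plane(c,(308.5,200),.077))
E
```

```text
near edge [ 0.53936386 -0.03075767  0.119     ] far if top [ 0.60274035 -0.03497158  0.119     ] far if base [ 0.59805166 -0.03491156  0.077     ]
sides [ 0.5734983  -0.02329149  0.119     ] [ 0.5723842  -0.04213309  0.119     ] block y [0.56650001 0.00331449 0.077     ] [ 0.56224546 -0.06863814  0.077     ]
```

>>> play_rows([
  {"dx":-0.0045,"dy":0.0007,"dz":0.01,"roll":0},
  {"dx":0,"dy":0,"dz":0.015,"roll":0},
  {"dx":0,"dy":0,"dz":0.018,"roll":0},
  {"dx":0,"dy":0,"dz":0.018,"roll":0},
  {"dx":0,"dy":0,"dz":0.018,"roll":0},
  {"dx":0,"dy":0,"dz":0.018,"roll":0},
  {"dx":0,"dy":0,"dz":0.018,"roll":0},
  {"dx":0,"dy":0,"dz":0.018,"roll":0},
], grip=0.05, squeeze=40)

```text
time_s: 17.07
ee_pos: [0.568, -0.0326, 0.1667]
tool_rot: [180.0, -0.1, -3.1]
ft_force: [1.0, -0.1, -0.8]
finger_gap: 0.0498
gripper_force: 0.0
```

>>> play_rows([
  {"dx":0,"dy":0,"dz":0.018,"roll":0},
  {"dx":0,"dy":0,"dz":0.018,"roll":0},
  {"dx":0,"dy":0,"dz":0.018,"roll":0},
  {"dx":0,"dy":0,"dz":0.012,"roll":0},
  {"dx":0,"dy":0,"dz":0.008,"roll":0},
  {"dx":0,"dy":0,"dz":0.004,"roll":0},
  {"dx":0,"dy":0,"dz":0.002,"roll":0},
  {"dx":0,"dy":0,"dz":0,"roll":0},
])

```text
time_s: 17.73
ee_pos: [0.5681, -0.0326, 0.0873]
tool_rot: [180.0, -0.0, -3.1]
ft_force: [0.5, 0.4, 0.3]
finger_gap: 0.0501
gripper_force: 0.0
```

>>> play_rows([
  {"dx":0,"dy":0,"dz":0,"roll":0},
  {"dx":0,"dy":0,"dz":0,"roll":0},
  {"dx":0,"dy":0,"dz":0,"roll":0},
  {"dx":0,"dy":0,"dz":0,"roll":0},
  {"dx":0,"dy":0,"dz":0,"roll":0},
  {"dx":0,"dy":0,"dz":0,"roll":0},
  {"dx":0,"dy":0,"dz":0,"roll":0},
  {"dx":0,"dy":0,"dz":0,"roll":0},
], grip=0.0)

```text
time_s: 18.4
ee_pos: [0.5683, -0.0329, 0.0879]
tool_rot: [180.0, -0.1, -3.1]
ft_force: [-0.7, -1.8, 5.6]
finger_gap: 0.0199
gripper_force: 40.9
```

Gripped across 20 mm. First lean to the left (+y = -dy), slowly.

>>> play_rows([
  {"dx":0,"dy":-0.0012,"dz":-0.0006,"roll":0},
  {"dx":0,"dy":-0.0012,"dz":-0.0006,"roll":0},
  {"dx":0,"dy":-0.0012,"dz":-0.0006,"roll":0},
  {"dx":0,"dy":-0.0012,"dz":-0.0006,"roll":0},
  {"dx":0,"dy":-0.0012,"dz":-0.0006,"roll":0},
  {"dx":0,"dy":-0.0012,"dz":-0.0006,"roll":0},
  {"dx":0,"dy":-0.0012,"dz":-0.0006,"roll":0},
  {"dx":0,"dy":-0.0012,"dz":-0.0006,"roll":0},
])

```text
time_s: 19.07
ee_pos: [0.5683, -0.0285, 0.0893]
tool_rot: [179.4, 0.0, -2.9]
ft_force: [4.9, -22.0, -16.1]
finger_gap: 0.0193
gripper_force: 42.0
```

```bash
python3 - <<'E'
from rig import manip
import cv2,numpy as np
s=manip.get_state();print(s["ee_pos"],s["tool_rot"],s["ft_force"],s["ft_torque"],s["finger_gap"])
E
```

```text
[ 0.56825512 -0.02850429  0.08930696] [ 1.79376840e+02  3.90288137e-02 -2.92571276e+00] [  4.87727565 -21.99001134 -16.09180912] [-4.57670574 -0.81822223 -0.10716814] 0.019254967232955805
```

>>> play_rows([
  {"dx":0,"dy":-0.0012,"dz":0,"roll":0},
  {"dx":0,"dy":-0.0012,"dz":0,"roll":0},
  {"dx":0,"dy":-0.0012,"dz":0,"roll":0},
  {"dx":0,"dy":-0.0012,"dz":0,"roll":0},
  {"dx":0,"dy":-0.001,"dz":0,"roll":0},
  {"dx":0,"dy":-0.001,"dz":0,"roll":0},
  {"dx":0,"dy":0,"dz":0,"roll":0},
  {"dx":0,"dy":0,"dz":0,"roll":0},
])

```text
time_s: 19.73
ee_pos: [0.5684, -0.0264, 0.0904]
tool_rot: [178.9, 0.0, -2.8]
ft_force: [1.7, -34.5, -7.4]
finger_gap: 0.0194
gripper_force: 56.6
```

```bash
python3 - <<'E'
from rig import manip
import cv2,numpy as np
s=manip.get_state();print(s["ee_pos"],s["tool_rot"],s["ft_force"],s["ft_torque"],s["finger_gap"])
c=manip.camera("wrist")
np.savez("pics/w5.npz",**c);cv2.imwrite("pics/w5.png",c["img"][:,:,::-1])
E
```

```text
[ 0.56841626 -0.02638149  0.09041802] [ 1.78892500e+02  2.91036980e-02 -2.76560965e+00] [  1.65168926 -34.45768908  -7.41388704] [-7.07144898 -0.30440883 -0.10072831] 0.01944204923859446
```

View pics/w5.png

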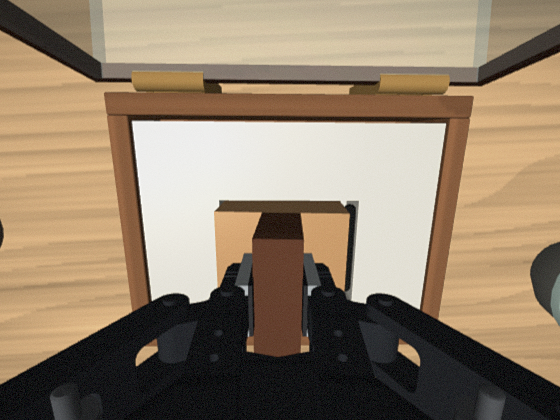

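The picture shows the core shifted left (strip bared at (350,245)) but hardly leaning: the firm, deep grip keeps it upright. I'll go back to the centre and regrip higher and lighter, so it can turn between the pads.

>>> play_rows([
  {"dx":0,"dy":0.002,"dz":0,"roll":0},
  {"dx":0,"dy":0.002,"dz":0,"roll":0},
  {"dx":0,"dy":0.0025,"dz":0,"roll":0},
  {"dx":0,"dy":0.0025,"dz":0,"roll":0},
  {"dx":0,"dy":0.0025,"dz":0.001,"roll":0},
  {"dx":0,"dy":0.002,"dz":0.001,"roll":0},
  {"dx":0,"dy":0.002,"dz":0,"roll":0},
  {"dx":0,"dy":0,"dz":0,"roll":0},
])

```text
time_s: 20.45
ee_pos: [0.5682, -0.0314, 0.0898]
tool_rot: [-180.0, -0.0, -3.1]
ft_force: [2.1, -0.6, -1.1]
finger_gap: 0.0191
gripper_force: 48.4
```

>>> play_rows([
  {"dx":0,"dy":0,"dz":0,"roll":0},
  {"dx":0,"dy":0,"dz":0,"roll":0},
  {"dx":0,"dy":0,"dz":0,"roll":0},
  {"dx":0,"dy":0,"dz":-0.002,"roll":0},
  {"dx":0,"dy":0,"dz":-0.004,"roll":0},
  {"dx":0,"dy":0,"dz":-0.004,"roll":0},
  {"dx":0,"dy":0,"dz":-0.002,"roll":0},
  {"dx":0,"dy":0,"dz":0,"roll":0},
], grip=0.03)

```text
time_s: 21.12
ee_pos: [0.5683, -0.0317, 0.1027]
tool_rot: [180.0, -0.1, -3.2]
ft_force: [0.4, -0.2, 0.5]
finger_gap: 0.0302
gripper_force: 0.0
```

>>> play_rows([
  {"dx":0,"dy":0,"dz":0,"roll":0},
  {"dx":0,"dy":0,"dz":0,"roll":0},
  {"dx":0,"dy":0,"dz":0,"roll":0},
  {"dx":0,"dy":0,"dz":0,"roll":0},
  {"dx":0,"dy":0,"dz":0,"roll":0},
  {"dx":0,"dy":0,"dz":0,"roll":0},
  {"dx":0,"dy":0,"dz":0,"roll":0},
  {"dx":0,"dy":0,"dz":0,"roll":0},
], grip=0.0, squeeze=20)

```text
time_s: 21.78
ee_pos: [0.568, -0.0317, 0.1023]
tool_rot: [180.0, -0.0, -3.2]
ft_force: [-0.1, -0.2, 6.2]
finger_gap: 0.0196
gripper_force: 21.9
```

>>> play_rows([
  {"dx":0,"dy":-0.002,"dz":-0.0002,"roll":0},
  {"dx":0,"dy":-0.002,"dz":-0.0002,"roll":0},
  {"dx":0,"dy":-0.002,"dz":-0.0002,"roll":0},
  {"dx":0,"dy":-0.002,"dz":-0.0002,"roll":0},
  {"dx":0,"dy":-0.002,"dz":-0.0003,"roll":0},
  {"dx":0,"dy":-0.002,"dz":-0.0003,"roll":0},
  {"dx":0,"dy":-0.002,"dz":-0.0003,"roll":0},
  {"dx":0,"dy":-0.002,"dz":-0.0003,"roll":0},
])

```text
time_s: 22.45
ee_pos: [0.5687, -0.0238, 0.1049]
tool_rot: [179.1, -0.1, -2.8]
ft_force: [-3.6, -28.6, 11.3]
finger_gap: 0.0193
gripper_force: 41.0
```

```bash
python3 - <<'E'
from rig import manip
import cv2,numpy as np
c=manip.camera("wrist");np.savez("pics/w6.npz",**c)
t=manip.camera("top");np.savez("pics/t6.npz",**t)
cv2.imwrite("pics/w6.png",np.hstack([cv2.resize(c["img"][150:360,140:420],(400,300)),cv2.resize(t["img"][150:270,225:385],(400,300))])[:,:,::-1])
E
```

```text
(no output)
```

View pics/w6.png

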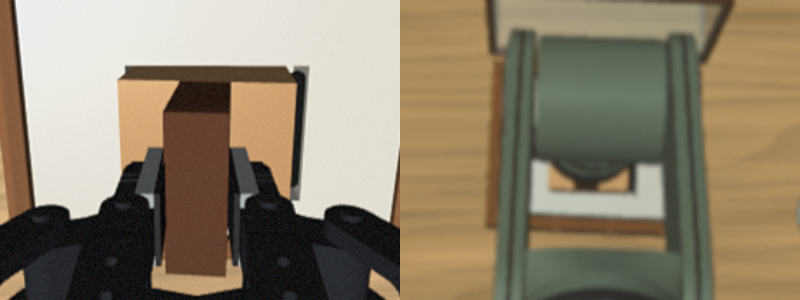

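The core now leans left: its far end face is skewed and a wedge shows at the right pad. Fz of +11 N means it is rising over its lower edge. I'll push further left and follow the rise, then swing right.

>>> play_rows([
  {"dx":0,"dy":-0.001,"dz":-0.0006,"roll":0},
  {"dx":0,"dy":-0.001,"dz":-0.0006,"roll":0},
  {"dx":0,"dy":-0.001,"dz":-0.0006,"roll":0},
  {"dx":0,"dy":-0.001,"dz":-0.0006,"roll":0},
  {"dx":0,"dy":-0.001,"dz":-0.0006,"roll":0},
  {"dx":0,"dy":-0.001,"dz":-0.0005,"roll":0},
  {"dx":0,"dy":0,"dz":0,"roll":0},
  {"dx":0,"dy":0,"dz":0,"roll":0},
], squeeze=30)

```text
time_s: 23.22
ee_pos: [0.5686, -0.022, 0.1061]
tool_rot: [178.7, 0.0, -2.8]
ft_force: [0.1, -40.1, -4.4]
finger_gap: 0.0197
gripper_force: 45.0
```

```bash
cat > lean.py <<'E'
# lean of the grip relative to the tool: slope of side edges of the far end face in the wrist view
from rig import manip
import cv2
from h import *
def look(n):
    c=manip.camera("wrist");np.savez(f"pics/{n}.npz",**c);s=manip.get_state()
    im=c["img"].astype(int);a=im[200:340,200:360]
    m=(a[...,0]>a[...,2]*1.5)&(a.max(2)<125)&(a.max(2)>20)
    print(n,s["time_s"],s["ee_pos"].round(4),s["tool_rot"].round(1),s["ft_force"].round(1),round(s["finger_gap"],4))
    for r in range(0,140,6):
        x=np.flatnonzero(m[r]); 
        if len(x)>8: print(r+200,x[0]+200,x[-1]+200,len(x),end=" | ")
    print()
E
python3 -c "
from lean import *
look('w7')"
```

```text
w7 23.2667 [ 0.5685 -0.0221  0.1061] [178.7   0.   -2.8] [ -0.2 -39.7  -3.3] 0.0197
200 231 344 114 | 206 267 348 82 | 212 264 349 40 | 218 260 349 42 | 224 256 302 47 | 230 255 348 49 | 236 255 348 49 | 242 255 347 49 | 248 255 347 48 | 254 254 300 47 | 260 254 346 48 | 266 228 346 50 | 272 255 345 48 | 278 255 345 47 | 284 255 335 47 | 290 255 342 46 | 296 255 299 45 | 302 209 299 45 | 308 234 329 46 | 314 255 299 45 | 320 254 299 46 | 326 227 301 49 | 332 253 302 45 | 338 246 297 43 |
```

The lean measures about 5.5° against the tool, plus 1.3° of tool tilt, so roughly 7°. Now the swing to the right.

>>> play_rows([
  {"dx":0,"dy":0.0028,"dz":0,"roll":0},
  {"dx":0,"dy":0.0028,"dz":0,"roll":0},
  {"dx":0,"dy":0.0028,"dz":0,"roll":0},
  {"dx":0,"dy":0.0028,"dz":0,"roll":0},
  {"dx":0,"dy":0.0028,"dz":0,"roll":0},
  {"dx":0,"dy":0.0028,"dz":0,"roll":0},
  {"dx":0,"dy":0.0028,"dz":0,"roll":0},
  {"dx":0,"dy":0.0028,"dz":0,"roll":0},
])

```text
time_s: 23.93
ee_pos: [0.568, -0.0304, 0.107]
tool_rot: [-179.8, 0.0, -3.2]
ft_force: [2.2, 8.8, -0.0]
finger_gap: 0.0195
gripper_force: 42.6
```

>>> play_rows([
  {"dx":0,"dy":0.0028,"dz":0,"roll":0},
  {"dx":0,"dy":0.0028,"dz":0,"roll":0},
  {"dx":0,"dy":0.0028,"dz":-0.0003,"roll":0},
  {"dx":0,"dy":0.0028,"dz":-0.0003,"roll":0},
  {"dx":0,"dy":0.0028,"dz":-0.0003,"roll":0},
  {"dx":0,"dy":0.0028,"dz":-0.0003,"roll":0},
  {"dx":0,"dy":0.0024,"dz":-0.0004,"roll":0},
  {"dx":0,"dy":0.002,"dz":-0.0004,"roll":0},
])

```text
time_s: 24.6
ee_pos: [0.5681, -0.0431, 0.1135]
tool_rot: [-178.8, -0.2, -3.6]
ft_force: [-0.8, 33.0, 20.8]
finger_gap: 0.0195
gripper_force: 45.7
```

```bash
python3 -c "
from lean import *
look('w8')"
```

```text
w8 24.65 [ 0.5681 -0.0432  0.1136] [-178.8   -0.2   -3.5] [-1.1 29.2 18.7] 0.0191
200 213 325 113 | 206 210 289 79 | 212 208 293 39 | 218 209 296 43 | 224 209 299 46 | 230 209 300 47 | 236 210 300 47 | 242 210 300 47 | 248 255 300 46 | 254 211 300 47 | 260 211 300 47 | 266 212 326 49 | 272 212 299 46 | 278 223 298 44 | 284 221 299 45 | 290 256 299 44 | 296 256 298 43 | 302 256 298 43 | 308 256 299 44 | 314 255 299 45 | 320 254 344 47 | 326 254 301 44 | 332 253 298 42 | 338 204 353 45 |
```

Leaning right about 6°, the core pushes the tool up (+19 N, z already +7 mm). I'll swing left, following it up.

>>> play_rows([
  {"dx":0,"dy":-0.0028,"dz":-0.0006,"roll":0},
  {"dx":0,"dy":-0.0028,"dz":-0.0006,"roll":0},
  {"dx":0,"dy":-0.0028,"dz":-0.0006,"roll":0},
  {"dx":0,"dy":-0.0028,"dz":-0.0004,"roll":0},
  {"dx":0,"dy":-0.0028,"dz":-0.0002,"roll":0},
  {"dx":0,"dy":-0.0028,"dz":0,"roll":0},
  {"dx":0,"dy":-0.0028,"dz":0,"roll":0},
  {"dx":0,"dy":-0.0028,"dz":0,"roll":0},
])

```text
time_s: 25.32
ee_pos: [0.5682, -0.0332, 0.1126]
tool_rot: [179.7, -0.1, -3.1]
ft_force: [-0.6, -12.0, 4.1]
finger_gap: 0.0191
gripper_force: 36.1
```

>>> play_rows([
  {"dx":0,"dy":-0.0028,"dz":-0.0003,"roll":0},
  {"dx":0,"dy":-0.0028,"dz":-0.0003,"roll":0},
  {"dx":0,"dy":-0.0028,"dz":-0.0004,"roll":0},
  {"dx":0,"dy":-0.0028,"dz":-0.0004,"roll":0},
  {"dx":0,"dy":-0.0028,"dz":-0.0005,"roll":0},
  {"dx":0,"dy":-0.0028,"dz":-0.0005,"roll":0},
  {"dx":0,"dy":-0.0024,"dz":-0.0005,"roll":0},
  {"dx":0,"dy":-0.002,"dz":-0.0005,"roll":0},
])

```text
time_s: 25.98
ee_pos: [0.5695, -0.0212, 0.1183]
tool_rot: [178.7, -0.2, -2.7]
ft_force: [-3.4, -40.2, 13.5]
finger_gap: 0.0193
gripper_force: 46.0
```

```bash
python3 -c "
from lean import *
look('w9')"
```

```text
w9 26.0333 [ 0.5696 -0.0212  0.1183] [178.7  -0.2  -2.8] [ -3.8 -35.1  15.7] 0.0194
200 232 343 112 | 206 267 347 65 | 212 263 348 40 | 218 260 347 40 | 224 256 347 47 | 230 255 301 47 | 236 256 346 47 | 242 256 346 47 | 248 256 346 48 | 254 255 345 47 | 260 255 299 45 | 266 229 344 48 | 272 256 344 45 | 278 256 332 46 | 284 256 334 44 | 290 256 299 44 | 296 253 299 45 | 302 256 299 44 | 308 210 298 44 | 314 255 299 45 | 320 254 300 47 | 326 254 301 44 | 332 224 302 45 | 338 229 308 12 |
```

Tool and core keep the same relation in the picture (top edge at row 226), so the core has risen about 12 mm. Swinging right again.

>>> play_rows([
  {"dx":0,"dy":0.0028,"dz":-0.0005,"roll":0},
  {"dx":0,"dy":0.0028,"dz":-0.0005,"roll":0},
  {"dx":0,"dy":0.0028,"dz":-0.0005,"roll":0},
  {"dx":0,"dy":0.0028,"dz":-0.0003,"roll":0},
  {"dx":0,"dy":0.0028,"dz":-0.0002,"roll":0},
  {"dx":0,"dy":0.0028,"dz":0,"roll":0},
  {"dx":0,"dy":0.0028,"dz":0,"roll":0},
  {"dx":0,"dy":0.0028,"dz":0,"roll":0},
])

```text
time_s: 26.7
ee_pos: [0.5685, -0.0306, 0.1176]
tool_rot: [-179.8, -0.1, -3.2]
ft_force: [2.2, 8.8, 4.0]
finger_gap: 0.0192
gripper_force: 41.1
```

>>> play_rows([
  {"dx":0,"dy":0.0028,"dz":-0.0003,"roll":0},
  {"dx":0,"dy":0.0028,"dz":-0.0003,"roll":0},
  {"dx":0,"dy":0.0028,"dz":-0.0004,"roll":0},
  {"dx":0,"dy":0.0028,"dz":-0.0004,"roll":0},
  {"dx":0,"dy":0.0028,"dz":-0.0004,"roll":0},
  {"dx":0,"dy":0.0028,"dz":-0.0004,"roll":0},
  {"dx":0,"dy":0.0024,"dz":-0.0004,"roll":0},
  {"dx":0,"dy":0.002,"dz":-0.0004,"roll":0},
])

```text
time_s: 27.37
ee_pos: [0.5683, -0.0446, 0.1229]
tool_rot: [-179.0, -0.2, -3.5]
ft_force: [-0.2, 25.7, 21.0]
finger_gap: 0.0194
gripper_force: 42.8
```

```bash
python3 -c "
from lean import *
look('w10')"
```

```text
w10 27.4167 [ 0.5684 -0.0449  0.1232] [-179.    -0.2   -3.5] [-0.5 23.9 17.3] 0.0192
200 213 324 112 | 206 209 289 37 | 212 208 293 39 | 218 209 296 43 | 224 209 300 48 | 230 210 300 48 | 236 210 299 46 | 242 210 299 46 | 248 211 299 46 | 254 211 300 46 | 260 211 298 44 | 266 212 326 47 | 272 256 298 43 | 278 223 298 44 | 284 221 298 44 | 290 257 298 42 | 296 256 298 43 | 302 257 298 42 | 308 256 298 43 | 314 204 299 47 | 320 254 300 45 | 326 254 301 43 | 332 253 298 42 |
```

>>> play_rows([
  {"dx":0,"dy":-0.0028,"dz":-0.0006,"roll":0},
  {"dx":0,"dy":-0.0028,"dz":-0.0006,"roll":0},
  {"dx":0,"dy":-0.0028,"dz":-0.0006,"roll":0},
  {"dx":0,"dy":-0.0028,"dz":-0.0004,"roll":0},
  {"dx":0,"dy":-0.0028,"dz":-0.0002,"roll":0},
  {"dx":0,"dy":-0.0028,"dz":0,"roll":0},
  {"dx":0,"dy":-0.0028,"dz":0,"roll":0},
  {"dx":0,"dy":-0.0028,"dz":0,"roll":0},
])

```text
time_s: 28.08
ee_pos: [0.5692, -0.0345, 0.1251]
tool_rot: [179.6, -0.3, -3.0]
ft_force: [-1.3, -17.5, 19.4]
finger_gap: 0.0194
gripper_force: 36.6
```

>>> play_rows([
  {"dx":0,"dy":-0.0028,"dz":-0.0003,"roll":0},
  {"dx":0,"dy":-0.0028,"dz":-0.0003,"roll":0},
  {"dx":0,"dy":-0.0028,"dz":-0.0004,"roll":0},
  {"dx":0,"dy":-0.0028,"dz":-0.0004,"roll":0},
  {"dx":0,"dy":-0.0024,"dz":-0.0005,"roll":0},
  {"dx":0,"dy":-0.0024,"dz":-0.0005,"roll":0},
  {"dx":0,"dy":-0.002,"dz":-0.0005,"roll":0},
  {"dx":0,"dy":-0.002,"dz":-0.0005,"roll":0},
])

```text
time_s: 28.75
ee_pos: [0.5705, -0.017, 0.1287]
tool_rot: [179.3, -0.3, -3.0]
ft_force: [-0.8, -19.8, 14.5]
finger_gap: 0.0194
gripper_force: 56.7
```

```bash
python3 -c "
from lean import *
look('w11')"
```

```text
w11 28.8 [ 0.5705 -0.0167  0.1287] [179.3  -0.3  -2.9] [ -0.9 -18.5  14.7] 0.0191
200 242 355 114 | 206 274 355 60 | 212 266 310 44 | 218 258 310 52 | 224 255 309 55 | 230 255 309 54 | 236 255 309 55 | 242 255 309 54 | 248 255 309 54 | 254 255 298 44 | 260 257 297 41 | 266 257 326 43 | 272 257 329 42 | 278 257 331 42 | 284 257 334 42 | 290 257 342 43 | 296 257 345 42 | 302 257 359 44 | 308 256 316 44 | 314 255 299 45 | 320 254 301 48 | 326 254 301 44 | 332 282 295 14 |
```

The lean is getting large (about 10°) as the lateral force drops, and the core is about 20 mm up. I'll make a smaller swing right with more lift.

>>> play_rows([
  {"dx":0,"dy":0.0022,"dz":-0.0006,"roll":0},
  {"dx":0,"dy":0.0022,"dz":-0.0006,"roll":0},
  {"dx":0,"dy":0.0022,"dz":-0.0006,"roll":0},
  {"dx":0,"dy":0.0022,"dz":-0.0006,"roll":0},
  {"dx":0,"dy":0.0022,"dz":-0.0004,"roll":0},
  {"dx":0,"dy":0.0022,"dz":-0.0002,"roll":0},
  {"dx":0,"dy":0.0022,"dz":-0.0002,"roll":0},
  {"dx":0,"dy":0.0022,"dz":-0.0002,"roll":0},
])

```text
time_s: 29.47
ee_pos: [0.5671, -0.0261, 0.1293]
tool_rot: [-179.7, 0.1, -3.2]
ft_force: [-3.0, 6.3, 7.7]
finger_gap: 0.0185
gripper_force: 38.0
```

>>> play_rows([
  {"dx":0,"dy":0.002,"dz":-0.0003,"roll":0},
  {"dx":0,"dy":0.002,"dz":-0.0003,"roll":0},
  {"dx":0,"dy":0.002,"dz":-0.0003,"roll":0},
  {"dx":0,"dy":0.002,"dz":-0.0003,"roll":0},
  {"dx":0,"dy":0.002,"dz":-0.0003,"roll":0},
  {"dx":0,"dy":0.002,"dz":-0.0003,"roll":0},
  {"dx":0,"dy":0.002,"dz":-0.0003,"roll":0},
  {"dx":0,"dy":0.002,"dz":-0.0003,"roll":0},
])

```text
time_s: 30.13
ee_pos: [0.5676, -0.0391, 0.1354]
tool_rot: [-179.4, -0.1, -3.3]
ft_force: [-4.9, 14.5, 19.0]
finger_gap: 0.019
gripper_force: 31.2
```

```bash
python3 -c "
from lean import *
look('w12')"
```

```text
w12 30.1833 [ 0.5676 -0.0393  0.1355] [-1.794e+02 -1.000e-01 -3.300e+00] [-4.4 15.2 18.1] 0.0187
200 222 329 108 | 206 260 293 34 | 212 258 295 36 | 218 257 298 40 | 224 256 299 44 | 230 256 299 44 | 236 256 298 43 | 242 256 298 43 | 248 257 298 42 | 254 256 299 44 | 260 257 298 42 | 266 229 326 45 | 272 257 329 43 | 278 257 332 44 | 284 221 297 42 | 290 257 298 42 | 296 200 345 47 | 302 200 359 50 | 308 256 298 43 | 314 255 299 43 | 320 255 332 43 | 326 254 301 42 | 332 258 296 39 |
```

The core is almost upright again, and with no slip in the grip it is about 30 mm up, resting on something (Fz +18 N). Ease up while coming back to the centre, watching Fz.

>>> play_rows([
  {"dx":0,"dy":-0.001,"dz":-0.0008,"roll":0},
  {"dx":0,"dy":-0.001,"dz":-0.0008,"roll":0},
  {"dx":0,"dy":-0.001,"dz":-0.0008,"roll":0},
  {"dx":0,"dy":-0.001,"dz":-0.0008,"roll":0},
  {"dx":0,"dy":-0.001,"dz":-0.0008,"roll":0},
  {"dx":0,"dy":-0.001,"dz":-0.0008,"roll":0},
  {"dx":0,"dy":-0.001,"dz":-0.0006,"roll":0},
  {"dx":0,"dy":-0.001,"dz":-0.0006,"roll":0},
])

```text
time_s: 30.85
ee_pos: [0.5672, -0.037, 0.1372]
tool_rot: [179.9, 0.1, -3.1]
ft_force: [-1.3, 0.4, -2.2]
finger_gap: 0.0193
gripper_force: 29.6
```

```bash
python3 -c "
from lean import *
look('w13')"
```

```text
w13 30.9 [ 0.5674 -0.0369  0.1375] [179.9   0.   -3.1] [ 0.   0.3 -2.7] 0.0189
200 223 330 108 | 206 260 294 35 | 212 259 296 37 | 218 257 298 42 | 224 256 299 44 | 230 256 299 44 | 236 256 299 44 | 242 257 298 42 | 248 257 298 42 | 254 256 299 44 | 260 257 298 42 | 266 229 326 45 | 272 257 329 42 | 278 224 298 43 | 284 257 298 42 | 290 257 297 41 | 296 203 345 45 | 302 228 359 48 | 308 256 298 43 | 314 255 299 44 | 320 255 300 42 | 326 254 301 42 |
```

Only the core's weight is left (-2.5 N) and it is upright, so it is free. Firm the grip, centre it and rise 9 mm more.

>>> play_rows([
  {"dx":0,"dy":0,"dz":-0.001,"roll":0},
  {"dx":0,"dy":0,"dz":-0.002,"roll":0},
  {"dx":0,"dy":-0.0005,"dz":-0.002,"roll":0},
  {"dx":0,"dy":-0.001,"dz":-0.002,"roll":0},
  {"dx":0,"dy":-0.001,"dz":-0.002,"roll":0},
  {"dx":0,"dy":-0.001,"dz":0,"roll":0},
  {"dx":0,"dy":-0.001,"dz":0,"roll":0},
  {"dx":0,"dy":0,"dz":0,"roll":0},
], squeeze=50)

```text
time_s: 31.57
ee_pos: [0.5678, -0.0318, 0.1467]
tool_rot: [180.0, 0.0, -3.1]
ft_force: [0.6, 0.8, -2.5]
finger_gap: 0.0181
gripper_force: 54.4
```

```bash
python3 - <<'E'
from lean import *
look('w14')
c=np.load("pics/w14.npz");t=manip.camera("scene");np.savez("pics/s14.npz",**t)
cv2.imwrite("pics/w14.png",np.hstack([cv2.resize(c["img"][100:360,140:420],(400,371)),cv2.resize(t["img"][100:250,165:327],(400,371),interpolation=cv2.INTER_CUBIC)])[:,:,::-1])
E
```

```text
w14 31.6167 [ 0.5677 -0.0319  0.1466] [180.    0.   -3.1] [ 0.4  0.  -2.5] 0.0183
200 224 331 108 | 206 260 294 35 | 212 259 296 37 | 218 257 298 42 | 224 256 299 44 | 230 256 299 44 | 236 256 298 43 | 242 256 298 43 | 248 257 298 42 | 254 256 299 44 | 260 258 297 40 | 266 230 325 42 | 272 258 328 41 | 278 258 331 41 | 284 222 297 41 | 290 201 342 47 | 296 211 344 44 | 302 200 356 44 | 308 249 298 43 | 314 256 298 43 | 320 211 299 43 | 326 255 300 42 |
```

View pics/w14.png

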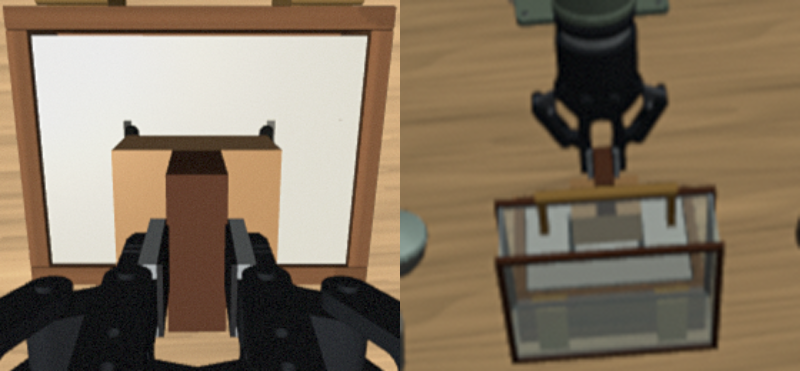

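The picture shows the core upright and centred over the opening, both strips visible beside it and the hood still up. I'll check its height from the block's apparent width.

```bash
python3 - <<'E'
from h import *
for n,tz in(("w5",.0904),("w6",.1049),("w7",.1061),("w12",.1355),("w13",.1375),("w14",.1466)):
    d=np.load(f"pics/{n}.npz");im=d["img"].astype(int);K,T=d["intrinsics"],d["cam_to_world"]
    b=(im[...,0]>150)&(im[...,2]<im[...,0]*.72)&(im[...,2]>40)
    out=[]
    for r in range(200,232,2):
        x=np.flatnonzero(b[r,195:365])+195
        if len(x)>30: out.append((r,x[0],x[-1]))
    if not out: print(n,"none");continue
    r=out[1][0];w=np.median([o[2]-o[1]+1 for o in out[1:3]])
    dep=K[0,0]*.070/w; y=(r-K[1,2])/K[1,1]
    z=T[2,3]+dep*(T[2,2]+y*T[2,1]); print(n,out[:4],"top z",round(z,4),"rel TCP",round(z-tz,4), "camz-tcp",round(T[2,3]-tz,4))
E
```

```text
w5 [(212, np.int64(214), np.int64(260)), (214, np.int64(214), np.int64(348)), (216, np.int64(214), np.int64(349)), (218, np.int64(214), np.int64(348))] top z 0.0784 rel TCP -0.012 camz-tcp 0.1422
w6 [(206, np.int64(222), np.int64(262)), (208, np.int64(222), np.int64(346)), (210, np.int64(222), np.int64(347)), (212, np.int64(222), np.int64(346))] top z 0.0798 rel TCP -0.0251 camz-tcp 0.1422
w7 [(206, np.int64(224), np.int64(266)), (208, np.int64(225), np.int64(348)), (210, np.int64(225), np.int64(349)), (212, np.int64(225), np.int64(348))] top z 0.0796 rel TCP -0.0265 camz-tcp 0.1421
w12 [(206, np.int64(217), np.int64(336)), (208, np.int64(217), np.int64(335)), (210, np.int64(217), np.int64(335)), (212, np.int64(217), np.int64(335))] top z 0.1011 rel TCP -0.0344 camz-tcp 0.1422
w13 [(206, np.int64(218), np.int64(336)), (208, np.int64(218), np.int64(336)), (210, np.int64(218), np.int64(336)), (212, np.int64(218), np.int64(336))] top z 0.1029 rel TCP -0.0346 camz-tcp 0.1419
w14 [(206, np.int64(218), np.int64(336)), (208, np.int64(218), np.int64(336)), (210, np.int64(218), np.int64(336)), (212, np.int64(218), np.int64(336))] top z 0.1124 rel TCP -0.0342 camz-tcp 0.1423
```

The block's top is at 0.112 m, so the underside is only about 7 mm above the rim: the fingers slid about 8 mm up the grip. I'll rise 8 mm more and recheck.

>>> play_rows([
  {"dx":0,"dy":0,"dz":-0.001,"roll":0},
  {"dx":0,"dy":0,"dz":-0.002,"roll":0},
  {"dx":0,"dy":0,"dz":-0.002,"roll":0},
  {"dx":0,"dy":0,"dz":-0.002,"roll":0},
  {"dx":0,"dy":0,"dz":-0.001,"roll":0},
  {"dx":0,"dy":0,"dz":0,"roll":0},
  {"dx":0,"dy":0,"dz":0,"roll":0},
  {"dx":0,"dy":0,"dz":0,"roll":0},
])

```text
time_s: 32.33
ee_pos: [0.5678, -0.032, 0.1546]
tool_rot: [180.0, 0.0, -3.2]
ft_force: [0.1, 0.8, -2.0]
finger_gap: 0.0181
gripper_force: 54.4
```

>>> play_rows([
  {"dx":0,"dy":0,"dz":0,"roll":0},
  {"dx":0,"dy":0,"dz":0,"roll":0},
  {"dx":0,"dy":0,"dz":0,"roll":0},
  {"dx":0,"dy":0,"dz":0,"roll":0},
  {"dx":0,"dy":0,"dz":0,"roll":0},
  {"dx":0,"dy":0,"dz":0,"roll":0},
  {"dx":0,"dy":0,"dz":0,"roll":0},
  {"dx":0,"dy":0,"dz":0,"roll":0},
])

```text
time_s: 33.0
ee_pos: [0.5678, -0.032, 0.1547]
tool_rot: [180.0, -0.0, -3.2]
ft_force: [0.0, -0.0, -1.8]
finger_gap: 0.0186
gripper_force: 54.4
```

```bash
python3 - <<'E'
from lean import *
look('w15')
d=np.load("pics/w15.npz");im=d["img"].astype(int);K,T=d["intrinsics"],d["cam_to_world"]
b=(im[...,0]>150)&(im[...,2]<im[...,0]*.72)&(im[...,2]>40)
x=np.flatnonzero(b[208,195:365])+195;w=x[-1]-x[0]+1
print(w,x[0],"underside",T[2,3]+K[0,0]*.07/w*(T[2,2]+(208-K[1,2])/K[1,1]*T[2,1])-.04)
# white mould's visible side edges, level check: width 164 mm at row 180
wt=im.min(2)>150; x=np.flatnonzero(wt[185,100:460])+100; w=x[-1]-x[0]+1
print("mould",x[0],x[-1],"rim z",T[2,3]+K[0,0]*.164/w*(T[2,2]+(185-K[1,2])/K[1,1]*T[2,1]))
E
```

```text
w15 33.05 [ 0.5678 -0.032   0.1547] [180.   -0.   -3.2] [ 0.1  0.  -3. ] 0.0183
200 224 330 107 | 206 260 294 35 | 212 259 296 36 | 218 257 298 40 | 224 256 299 44 | 230 256 299 44 | 236 256 298 43 | 242 257 298 42 | 248 257 298 42 | 254 256 299 44 | 260 258 297 40 | 266 230 325 42 | 272 258 328 41 | 278 258 331 42 | 284 200 333 48 | 290 214 341 44 | 296 212 296 40 | 302 200 357 49 | 308 257 297 41 | 314 257 298 42 | 320 256 299 42 | 326 255 300 42 | 
119 218 underside 0.0804070041685723
mould 171 386 rim z 0.06458555657518367
```

The underside is at 0.080 m, 15 mm above the rim. The mould's rim is at 0.065 m, so it is still lying down. The core hangs steady and upright, so I'm handing in.

```bash
python3 -c "
from rig import manip
print(manip.close_job())"
```

```text
the job is handed in; nothing more can be done
None
```

I handed the job in: the hood is up on its stop and the core, rocked free left and right five times, is held upright about 15 mm above the mould's opening. The mould was still lying in its case, and I left the pottery alone. The fingers slid about 8 mm up the grip during the rocking, and one leftward lean reached about 10°, just over the 6 to 9° asked.

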